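# Raise the engraver's guard window to the blue clip

## Robot

A 6-joint arm with a two-finger parallel gripper is mounted at the origin on the work surface. World frame = base frame: x ahead of the robot, y to its left, z up, the work surface at z = 0. Lengths are in m, angles in rad, forces in N, time in s.
With the tool pointing down it reaches from about 0.35 to 0.975 m from the base axis. Payload 4.9 kg.
Tool frame: the origin (TCP) lies midway between the tips of the shut fingers; the grasp point (between the pads) lies ctrl.tcp_to_grasp behind it (ctrl.tcp_to_grasp is the distance from the TCP to the grasp point, in m); z points along the fingers, y is the direction in which the jaws open and shut (so a half turn about z gives the same grasp; the last joint's range is limited). The gripper opens to 85 mm and grips with 20 to 120 N. Pads are 22 mm wide; open, the fingers measure 114 mm over their backs; the gripper's body (76 mm by 85 mm) begins 54 mm behind the grasp point. The pads swing forward as they close: fully open they stand 13 mm farther back than shut.
Start: joints at [1.135, 0.053, 1.613, -0, 1.476, -0.119], TCP at [0.195, 0.594, 0.231] pointing down, gripper open.
Joint ranges: [-3.01, 3.01], [-1.01, 2.22], [0.06, 2.58], [-1.02, 4.17], [0.09, 2.62], [-3.14, 3.14]. Speed limits (rad/s): [2.57, 2.57, 3.14, 3.14, 3.14, 3.14].

## Interface

Orientations are given as a rotation vector (axis times angle).
In Python, from station import ctrl, get_image, calibration, finish_job, models gives the robot as it stands.
- The arm moves only by the shell command python3 -m creep 'ROWS' [FORCE]. ROWS is JSON, a list of rows, each a list of 7 numbers: the opening, from 0 (shut) to 1 (fully open), then the shift along the tool's x, y, z in m, then the turn, a rotation vector about the tool's x, y, z in degrees. A call has 1 to 20 rows; each row shifts and turns the commanded pose from where the row before left it, along the tool's axes as they then stand; what a row does not reach is not made up. A row lasts 1/10 s, in which the tool goes at most 50 mm and 8.59 degrees, less where a joint would pass 70% of its speed; a pose out of reach is approached as far as the arm can. A call with a gripper value outside its range is refused whole. The fingers move at their own pace and stop on an object; FORCE is the grip in N (left out, the last holds). Time passes only in rows, so rows that do not move let the fingers close. It gives the time, the measured TCP pose, the force and the opening at its end, in the units of the state.
- ctrl.get_obs(): the state, without advancing time (a new reading comes with each control period).
- get_image(name): name is "scene" or "top" or "wrist"; returns the picture (480x640x3 uint8, red, green, blue); there is no depth.
- calibration(name): a dict with "mtx" (3x3 intrinsics, pixels), "R" (3x3) and "t" (3): a world point X has camera coordinates R X + t. Camera axes: x right, y down, z forward; pixel columns grow to the right and rows downward; lengths in m; the calibration is good to about 2 mm. The wrist camera is an equidistant fisheye: a pixel r from the principal point sees the ray r / f radians off the axis. A picture is of the moment at which its call begins: read the wrist's pose just before it. calibration takes no time and is no camera call; for the wrist camera it gives the pose at the moment of the call.
- finish_job(): hands the job in, once; it reports no verdict.
Trained networks look in the newest picture that a camera, given by its name, has taken for a name from the list of things; names that differ only in an ending like _2 or _b are one class to them, and where a whole thing is asked for, a point or a joint stands for the part that bears it (a point fixed in the world has none). Each returns a list of dicts, best first, with "conf" (0 to 1); they miss things now and then, are a little off and sometimes report something else, mostly with a low value. They report only what shows in the picture. A call takes as long as a camera call.
- models.search_frame(camera, name): "extent" ([left, top, right, bottom] in pixels, round what is visible of it).
The state is a dict: "t": time; "q": joint angles; "dq": joint speeds; "effort": joint torques, N m; "tool_pos": TCP position; "tool_rot": TCP orientation; "contact_force": force on the tool from outside, world axes, zero at the start; "wrist_torque": the same for the moment, N m; "opening": finger opening in m.
Only numpy, scipy, OpenCV 4.12 (cv2) and the standard library are available. Lean on these libraries where they do the work, as an engineer would, in place of code of your own. Each camera call takes 0.05 s, during which the arm holds its last target. There are 200 camera calls.

## Task

Push the engraver's sliding guard window up gently, with the fingers beneath its yellow lip, until its yellow bottom rail is level with the blue clip on the post, and leave it standing there, with the robot clear of it. Only push: do not pinch the lip, do not shift the blue clip, and leave the loose things on the bench where they lie.

Things in the scene. Friction and masses are not known exactly. Their poses are not given: they have to be found in the camera images.
- enclosure: Fixed frame of aluminium posts on a plywood deck (240 x 430 x 40 mm), window towards the robot. Origin: on the bench under the deck; own x level, away from the robot into the enclosure, y to its left, z up. Deck front edge at x = -165 mm. Front posts (30 mm square, 400 mm long, 190 mm left and right of the middle) lean 0.35 rad towards +x at the top; the window slides along them.
- window (a joint): Travel of the window in m along the leaning posts: 0 = lowest, grows upwards to 0.2. Its counterweights run inside the posts, so it moves either way at about 2 to 4 N and stays where it is left. It is level with the blue clip when this equals the value of joint clip.
- rail_line (a point): Middle of the front face of the window's yellow bottom rail (345 mm wide, 22 mm high), half-way up the rail. Its z axis is the sliding direction: up, leaning 0.35 rad towards the enclosure's +x. Above the rail the window is a clear sheet to 190 mm from the rail's lower edge.
- lip_under (a point): Centre of the underside of the lip: a yellow plate 240 mm wide, 36 mm from root to free edge, 4 mm thick, that sticks out of the bottom rail towards the robot, rising at 45 degrees to its free edge. Own x: from free edge to root (ahead and down at 45 degrees), y left along the lip, z out of its upper face. Space below is free; fingers pointing ahead and down at 45 degrees lie flat under it.
- lip: The yellow lip itself (moves with the window). Origin: middle of its root edge on the underside, 18 mm from point lip_under along own +x.
- lip_cover: Black rubber strip, 220 x 18 x 3 mm, stuck on the upper face of the lip (moves with it); touching it and the lip's underside at once with the fingers counts as pinching. Origin: the same point as that of the lip.
- clip (a joint): Position of the blue marker clip in m along the left front post, on the same scale as joint window (equal values = level). It sits tight, and it must not be moved.
- clip_line (a point): Middle of the front face of the blue clip (20 mm high, 77 mm wide with a thin pointer towards the window, on the left front post), half-way up. Its z axis is the sliding direction.
- bit_block: Black six-sided block 70 mm wide, 22 mm high, with upright steel bits to 42 mm; loose. Origin: centre of its underside.
- tape_measure: Red tape measure, 65 x 36 x 50 mm high; loose. Origin: centre of its underside.
- glue: White glue bottle with an orange cap, 52 mm across, 120 mm high; loose. Origin: centre of its underside.
- tape_roll: Blue roll of tape lying flat, 90 mm across, 24 mm high; loose. Origin: centre of its underside.
- screwdriver: Screwdriver lying along its own x; loose. Origin: under its middle.
- mouse: Red and black computer mouse, 100 x 60 x 31 mm, on a grey mat; loose. Origin: centre of its underside.

How it is judged:
By the outcome, as a careful person would: the job done as asked, in the order asked, and still so for the second after the job is handed in, with the robot touching nothing.
It also fails if it takes over 40 s, if anything falls off the work surface, if the arm or the gripper's body presses on something with over 40 N, if the wrist force passes 120 N, or if a joint passes its speed limit or range.

## Working session

There is one attempt and no reset: what is moved stays moved. The work goes in short steps, Python scripts to look and compute and a shell command to move; the robot and the scene stay as the last step left them, time stands still between calls to the robot, and variables do not carry over. Pictures are saved under pics/ and viewed, about 8 in all and at most 12, crops included, and the job is handed in when it is done.

```bash
mkdir -p pics; ls; python3 - <<'E'
from station import ctrl,get_image,calibration,models
import cv2,numpy as np
o=ctrl.get_obs();print(o['t'],o['tool_pos'],o['tool_rot'],ctrl.tcp_to_grasp)
for c in ['scene','top']:
    im=get_image(c);cv2.imwrite(f'pics/{c}0.png',im[:,:,::-1])
    k=calibration(c);print(c,np.round(k['mtx'],1).tolist(),np.round(k['R'],3).tolist(),np.round(k['t'],3).tolist())
    for n in ['rail_line','lip','clip','enclosure','lip_cover']:
        print(n,[(np.round(d['extent'],0).tolist(),round(d['conf'],2)) for d in models.search_frame(c,n)[:2]])
E
```

```text
pics
0.0 [0.19448563 0.59333886 0.23008219] [-4.95522737e-01 -3.10175973e+00  3.01460009e-03] 0.0187
scene [[592.4, 0.0, 327.5], [0.0, 592.4, 233.3], [0.0, 0.0, 1.0]] [[1.0, 0.005, -0.0], [0.004, -0.774, -0.633], [-0.003, 0.633, -0.774]] [-0.534, 0.088, 1.351]
rail_line [([228.0, 122.0, 264.0, 148.0], 0.72), ([354.0, 154.0, 418.0, 338.0], 0.65)]
lip [([354.0, 216.0, 369.0, 316.0], 0.59)]
clip [([228.0, 121.0, 265.0, 150.0], 0.68), ([394.0, 139.0, 402.0, 178.0], 0.6)]
enclosure [([347.0, 89.0, 516.0, 395.0], 0.93)]
lip_cover [([359.0, 223.0, 371.0, 311.0], 0.56)]
top [[563.7, 0.0, 322.8], [0.0, 563.7, 227.8], [0.0, 0.0, 1.0]] [[-0.011, -1.0, -0.013], [-0.99, 0.012, -0.142], [0.143, 0.011, -0.99]] [0.057, 0.533, 1.446]
rail_line [([295.0, 136.0, 452.0, 202.0], 0.75), ([264.0, 144.0, 298.0, 164.0], 0.31)]
lip [([320.0, 186.0, 413.0, 200.0], 0.8)]
clip [([268.0, 143.0, 308.0, 168.0], 0.86), ([265.0, 58.0, 478.0, 213.0], 0.2)]
enclosure [([266.0, 59.0, 481.0, 212.0], 0.67)]
lip_cover [([321.0, 186.0, 408.0, 196.0], 0.81)]
```

```bash
python3 - <<'E'
import cv2,numpy as np
a=cv2.imread('pics/scene0.png')[70:410,200:540];b=cv2.imread('pics/top0.png')[40:380,180:520]
cv2.imwrite('pics/v1.png',np.hstack([cv2.resize(a,(400,400)),cv2.resize(b,(400,400))]))
cv2.imwrite('pics/v2.png',cv2.resize(cv2.imread('pics/scene0.png')[110:350,330:530],None,fx=2.5,fy=2.5,interpolation=cv2.INTER_CUBIC))
cv2.imwrite('pics/v3.png',cv2.resize(cv2.imread('pics/top0.png')[120:240,250:490],None,fx=3.3,fy=3.3,interpolation=cv2.INTER_CUBIC))
E
```

```text
(no output)
```

View pics/v1.png

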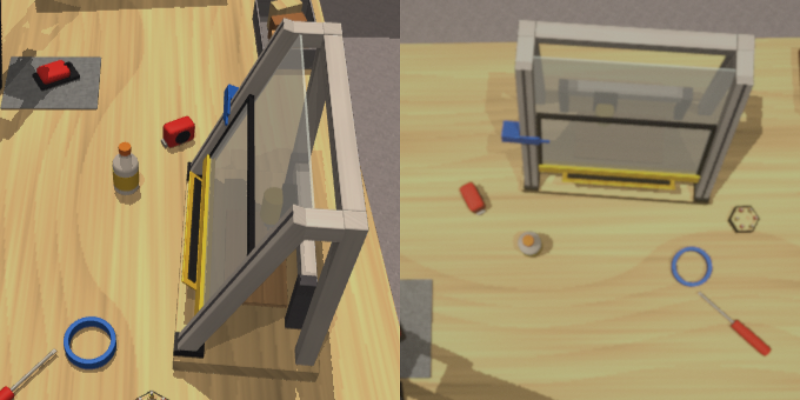

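View pics/v3.png

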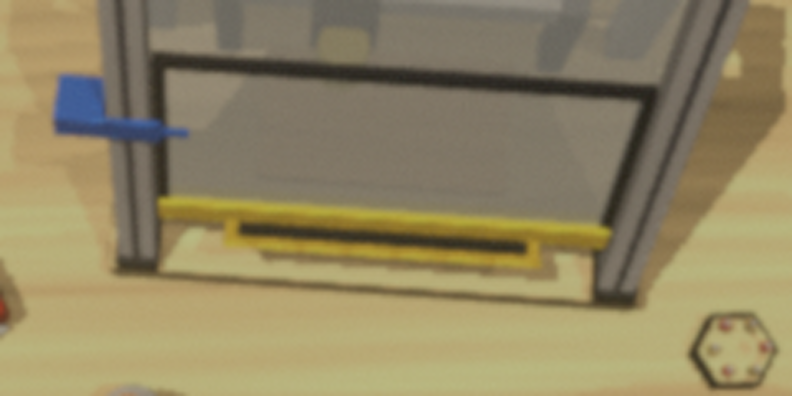

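View pics/v2.png

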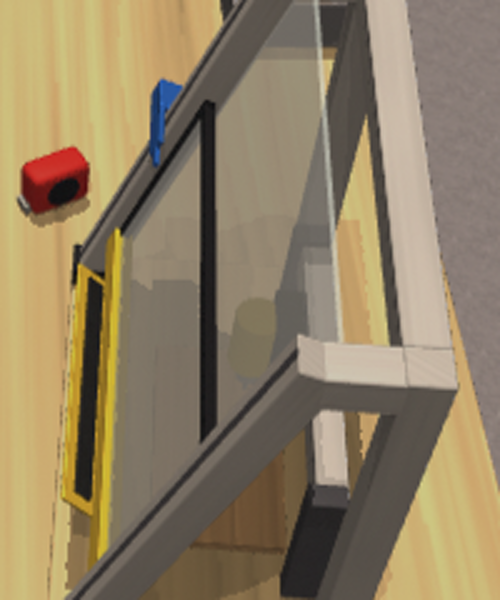

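Pictures: the enclosure is yawed slightly clockwise. In the top view the lip's free edge runs (318,194)–(413,200), with the rail above it and the clip pointer tip at (307,160). In the scene view the lip's free edge runs (362,216)–(356,309) and the pointer tip is at (392,175). The space under the lip is clear, and the glue bottle stands to its left front. Next I'll triangulate these points.

```bash
cat > h.py <<'E'
from station import ctrl,get_image,calibration,models
import cv2,numpy as np
def P(c):
    k=calibration(c);return np.array(k['mtx'])@np.c_[np.array(k['R']),np.array(k['t'])]
def tri(a,b,ca='scene',cb='top'):
    X=cv2.triangulatePoints(P(ca),P(cb),np.float64(a),np.float64(b))[:,0];X=X[:3]/X[3]
    e=[np.round((lambda p:p[:2]/p[2])(P(c)@np.r_[X,1])-u,1).tolist() for c,u in((ca,a),(cb,b))]
    return X,e
E
python3 - <<'E'
from h import *
s=lambda x,y:(x/2.5+330,y/2.5+110)
t=lambda x,y:(x/3.3+250,y/3.3+120)
for n,a,b in [('freeL',s(80,265),t(226,245)),('freeR',s(65,497),t(537,265)),('rootL',s(106,275),t(232,222)),('rootR',s(93,515),t(540,243)),
 ('railtopL',s(118,230),t(162,198)),('ptr',s(156,163),t(187,133)),('deckR',(200+175*.85,70+362*.85),t(637,305))]:
    X,e=tri(a,b);print(n,np.round(X,4),e)
for c in['scene','top']:
  for n in ['glue','tape_measure','bit_block','tape_roll']:
    print(c,n,[(np.round(d['extent']).tolist(),round(d['conf'],2)) for d in (get_image(c) is not None and models.search_frame(c,n))[:1]])
E
```

```text
freeL [0.6072 0.06   0.1278] [[-0.8, 0.2], [-0.1, -0.8]]
freeR [ 0.5887 -0.1745  0.1253] [[-0.7, 0.2], [-0.1, -0.6]]
rootL [0.6286 0.0556 0.1191] [[-1.5, 0.4], [-0.2, -1.5]]
rootR [ 0.6101 -0.18    0.1076] [[-1.1, 0.3], [-0.2, -0.9]]
railtopL [0.6444 0.1084 0.1205] [[-0.2, 0.0], [-0.0, -0.2]]
ptr [0.667  0.0848 0.2285] [[-0.6, 0.1], [-0.1, -0.6]]
deckR [ 0.5751 -0.2692  0.0237] [[-1.0, 0.2], [-0.2, -0.8]]
scene glue [([294.0, 191.0, 320.0, 235.0], 0.9)]
scene tape_measure [([337.0, 170.0, 367.0, 197.0], 0.87)]
scene bit_block [([314.0, 401.0, 343.0, 443.0], 0.94)]
scene tape_roll [([252.0, 340.0, 300.0, 382.0], 0.83)]
top glue [([279.0, 238.0, 300.0, 259.0], 0.73)]
top tape_measure [([231.0, 193.0, 255.0, 225.0], 0.7)]
top bit_block [([456.0, 214.0, 482.0, 237.0], 0.49)]
top tape_roll [([410.0, 245.0, 448.0, 283.0], 0.84)]
```

The lip length comes out at 235 mm (240 given), the yaw at about -0.08 rad, and the slide still needed at about 0.12 m. lip_under is at about (0.610, -0.058, 0.112). I'll shut the fingers and move to a standoff in front.

```bash
R='[0,-0.0295,-0.033,0,0,0,0]'; python3 -m creep '[[0,-0.0295,-0.033,0,0,0,0],[0,-0.0295,-0.033,0,0,0,0],[0,-0.0295,-0.033,0,0,0,0],[0,-0.0295,-0.033,0,0,0,0],[0,-0.0295,-0.033,0,0,0,0],[0,-0.0295,-0.033,0,0,0,0],[0,-0.0295,-0.033,0,0,0,0],[0,-0.0295,-0.033,0,0,0,0],[0,-0.0295,-0.033,0,0,0,0],[0,-0.0295,-0.033,0,0,0,0],[0,-0.0295,-0.033,0,0,0,0],[0,-0.0295,-0.033,0,0,0,0],[0,-0.0295,-0.033,0,0,0,0],[0,-0.0295,-0.033,0,0,0,0],[0,-0.0295,-0.033,0,0,0,0],[0,-0.0295,-0.033,0,0,0,0],[0,0,0,0,0,0,-6.75],[0,0,0,0,0,0,-6.75]]'
python3 -m creep '[[0,0,0,0,0,-7.5,0],[0,0,0,0,0,-7.5,0],[0,0,0,0,0,-7.5,0],[0,0,0,0,0,-7.5,0],[0,0,0,0,0,-7.5,0],[0,0,0,0,0,-7.5,0],[0,0,0,0,0,0,0],[0,0,0,0,0,0,0]]'
python3 - <<'E'
from h import *
from scipy.spatial.transform import Rotation as Ro
o=ctrl.get_obs();print(o['t'],o['tool_pos'],o['opening'],np.round(o['contact_force'],1));print(np.round(Ro.from_rotvec(o['tool_rot']).as_matrix(),3))
k=calibration('wrist');print(k)
im=get_image('wrist');cv2.imwrite('pics/w1.png',im[:,:,::-1])
for n in ['rail_line','lip','clip']:print(n,[(np.round(d['extent'],0).tolist(),round(d['conf'],2)) for d in models.search_frame('wrist',n)[:2]])
E
```

```text
t: 3.2
tool_pos: [0.479, -0.0564, 0.2312]
tool_rot: [-0.124, -3.139, -0.0]
contact_force: [-0.9, -0.3, 0.1]
opening: -0.0003
t: 4.0
tool_pos: [0.4785, -0.055, 0.2316]
tool_rot: [0.096, 2.356, -0.04]
contact_force: [-0.0, -0.3, -0.2]
opening: 0.0001
4.0 [ 0.47853951 -0.05503213  0.23163511] 0.00014039809896714038 [-0.  -0.3 -0.2]
[[-0.705  0.082  0.704]
 [ 0.058  0.997 -0.058]
 [-0.706 -0.    -0.708]]
{'mtx': array([[371.64829954,   0.        , 322.8858921 ],
       [  0.        , 371.64829954, 237.72689536],
       [  0.        ,   0.        ,   1.        ]]), 'R': array([[ 8.12557011e-02,  9.96692916e-01,  8.61329493e-04],
       [ 4.63504523e-01, -3.85523776e-02,  8.85255484e-01],
       [ 8.82361076e-01, -7.15328249e-02, -4.65104275e-01]]), 't': array([ 0.01572208, -0.39777103, -0.16104355])}
rail_line [([154.0, 218.0, 504.0, 413.0], 0.85)]
lip [([193.0, 217.0, 468.0, 235.0], 0.85)]
clip [([489.0, 331.0, 566.0, 364.0], 0.87)]
```

View pics/w1.png

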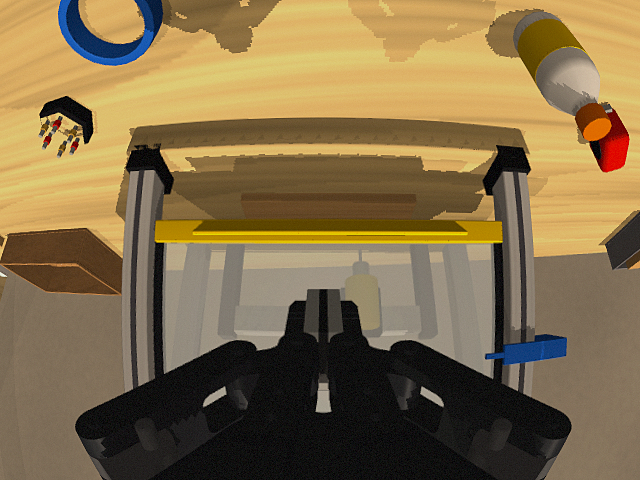

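The wrist view (upside down) shows the rail from (155,220) to (502,243), the lip from (193,222) to (468,233), and the clip body around (505–566, 335–364) with its pointer tip at (487,356). The approach is free. I'll zoom in for precise corners.

```bash
python3 - <<'E'
import cv2,numpy as np
a=cv2.imread('pics/w1.png')
z=lambda r,f:cv2.resize(r,None,fx=f,fy=f,interpolation=cv2.INTER_CUBIC)
L=z(a[205:255,145:225],5);R=z(a[205:255,440:520],5);C=z(a[325:375,475:575],6)
o=np.zeros((560,800,3),np.uint8);o[:250,:400]=L;o[:250,400:]=R;o[255:555,:600]=C
cv2.imwrite('pics/v4.png',o)
E
```

```text
(no output)
```

View pics/v4.png

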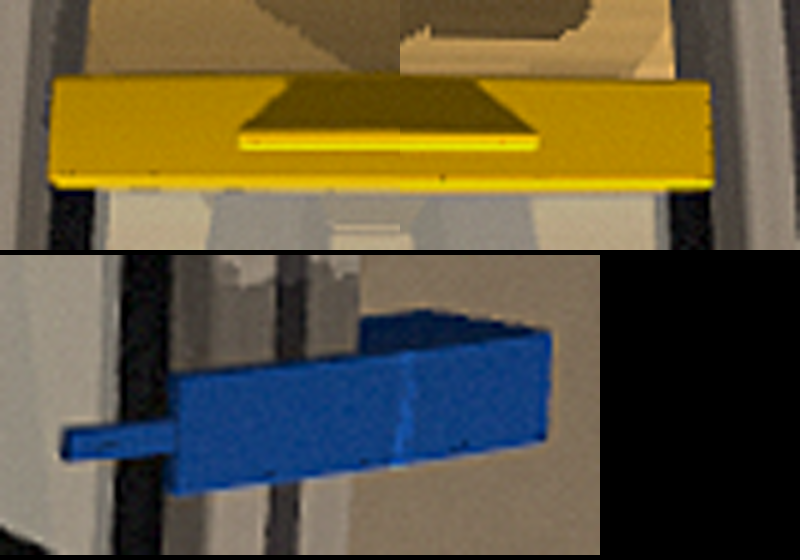

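```bash
cat > fit.py <<'E'
from h import *
from scipy.optimize import least_squares
S=lambda x,y:(x/2.5+330,y/2.5+110)
T=lambda x,y:(x/3.3+250,y/3.3+120)
def proj(k,X):
    K=np.array(k['mtx']);x=np.array(k['R'])@X+np.array(k['t'])
    if k.get('fish'):
        r=np.hypot(x[0],x[1]);th=np.arctan2(r,x[2]);x=np.r_[x[:2]/r*th,1]
    x=K@x;return x[:2]/x[2]
def axes(yaw,l=.35):
    ex=np.array([np.cos(yaw),np.sin(yaw),0]);ey=np.array([-np.sin(yaw),np.cos(yaw),0]);z=np.array([0,0,1.])
    return ex,ey,np.sin(l)*ex+np.cos(l)*z,np.cos(l)*ex-np.sin(l)*z   # ex,ey,u,n
def fit(obs,cams,p0):
    def model(p):
        ex,ey,u,n=axes(p[3]);c=p[:3];m={}
        for i,sy in(('L',1),('R',-1)):
            for j,sz in(('t',1),('b',-1)): m['rail'+i+j]=c+ey*.1725*sy+u*.011*sz
            z=np.array([0,0,1.]);lx=(ex-z)/2**.5
            root=c+u*p[8]+ey*.12*sy            # lip root on the underside
            m['free'+i]=root-lx*.036
            m['freetop'+i]=m['free'+i]+(ex+z)/2**.5*.004
        q=c+u*p[4]+ey*p[5]+n*p[6]              # clip: front face, inner (right) edge
        m['cit']=q+u*.01;m['cib']=q-u*.01;m['cot']=q+u*.01+ey*p[7];m['cob']=q-u*.01+ey*p[7]
        m['tip']=q-ey*(.077-p[7])+n*p[9]
        return m
    def res(p):
        m=model(p);return np.concatenate([(proj(cams[c],m[n])-uv)*w for c,n,uv,w in obs]+[[(p[8]+.011)/.002,p[9]/.004]])
    r=least_squares(res,p0,loss='soft_l1');return r,model,res
E
cat > f1.py <<'E'
from fit import *
cams={c:dict(calibration(c)) for c in('scene','top','wrist')};cams['wrist']['fish']=1
W=lambda n,u,v:('wrist',n,np.array((u,v)),1.)
t=lambda n,a,b,w=.7:('top',n,np.array(T(a,b)),w)
s=lambda n,a,b,w=.7:('scene',n,np.array(S(a,b)),w)
obs=[W('railLb',502.4,221.4),W('railLt',502.4,241),W('railRb',155.4,220.4),W('railRt',155.4,240.2),
 W('freeR',193,231.4),W('freeL',468,231.6),W('cib',503.7,345),W('cit',503.7,365),W('cob',566.7,337.8),W('cot',566,355.8),W('tip',485.3,356.7),
 t('railLt',162,203),t('railRt',610,234),t('railRb',608,248),t('freetopL',226,245),t('freetopR',537,265),t('tip',187,133),
 s('freetopL',80,265),s('freetopR',65,497),s('railLt',118,230),s('tip',156,160)]
r,model,res=fit(obs,cams,np.r_[.625,-.06,.11,-.08,.12,.18,-.01,.06,-.011,0])
print(np.round(r.x,4),r.cost);m=model(r.x)
J=r.jac;print('sd',np.round(np.sqrt(np.diag(np.linalg.inv(J.T@J))),4))
for c,n,uv,w in obs:print(c,n,np.round(proj(cams[c],m[n])-uv,1))
lu=(m['freeL']+m['freeR'])/2;ex,ey,u,n=axes(r.x[3]);lu=lu+(ex-[0,0,1])/2**.5*.018;print('lip_under',lu)
E
python3 f1.py
```

```text
[ 0.6253 -0.0596  0.1142 -0.0833  0.1172  0.153  -0.036   0.0714 -0.0095
  0.0241] 22.608984278674328
sd [0.0009 0.0006 0.0009 0.0059 0.0012 0.002  0.0035 0.0013 0.001  0.0038]
wrist railLb [-0.7 -1.5]
wrist railLt [0.7 0.7]
wrist railRb [ 0.4 -1. ]
wrist railRt [-1.   1.3]
wrist freeR [-0.6 -0.5]
wrist freeL [-0.  -0.4]
wrist cib [ 0.5 -0.1]
wrist cit [-0.4  1.7]
wrist cob [-0.4 -0.6]
wrist cot [-0.6  1.8]
wrist tip [ 1.9 -4.4]
top railLt [-1.5 -1.7]
top railRt [ 0.4 -1.7]
top railRb [-0.7 -1.3]
top freetopL [-1.  -2.1]
top freetopR [ 1.4 -1.6]
top tip [-0.1 -0.4]
scene freetopL [ 0.4 -2.3]
scene freetopR [-0. -1.]
scene railLt [-0.6 -2.4]
scene tip [-0.8  1.4]
lip_under [ 0.60939381 -0.05830817  0.11799729]
```

The fit gives rail centre (0.625, -0.060, 0.114), lip_under (0.609, -0.058, 0.118), yaw -0.083 and travel about 0.117. The clip's depth is poorly known, so I'll refine the travel during the push. Now I'll move in below the lip.

```bash
python3 -m creep '[[0,0.02,0.008,0,0,0,0],[0,0,0,0.03,0,0,0],[0,0,0,0.03,0,0,0],[0,0,0,0.03,0,0,0],[0,0,0,0.03,0,0,0],[0,0,0,0.03,0,0,0],[0,0,0,0.028,0,0,0],[0,0,0,0,0,0,0],[0,0,0,0,0,0,0]]'
python3 -m creep '[[0,-0.004,0,0,0,0,0],[0,-0.004,0,0,0,0,0],[0,-0.004,0,0,0,0,0],[0,0,0,0,0,0,0]]'
python3 - <<'E'
from h import *
im=get_image('wrist');cv2.imwrite('pics/w2.png',im[:,:,::-1])
E
```

```text
t: 5.1
tool_pos: [0.5913, -0.0558, 0.0906]
tool_rot: [0.095, 2.357, -0.038]
contact_force: [0.6, -0.1, -0.3]
opening: 0.0003
t: 5.5
tool_pos: [0.6003, -0.057, 0.1024]
tool_rot: [0.095, 2.351, -0.041]
contact_force: [-0.2, -0.4, -0.4]
opening: 0.0001
```

View pics/w2.png

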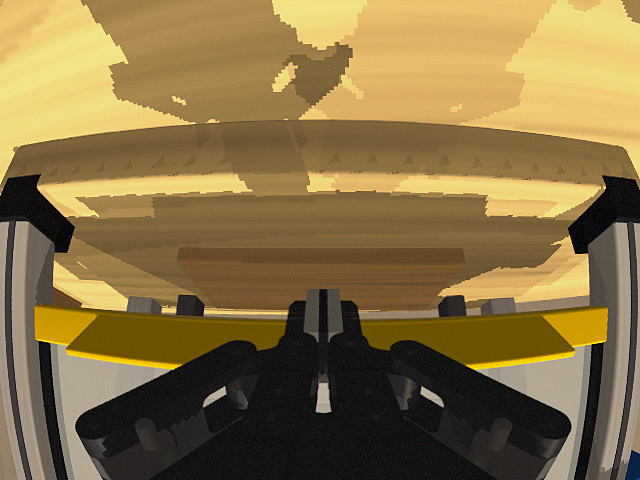

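The fingers are beneath the lip, near its middle, with no contact yet. I'll close the gap.

```bash
python3 -m creep '[[0,-0.003,0,0,0,0,0],[0,-0.003,0,0,0,0,0],[0,0,0,0,0,0,0]]'
python3 -m creep '[[0,-0.003,0,-0.001,0,0,0],[0,-0.003,0,-0.001,0,0,0],[0,0,0,0,0,0,0]]'
```

```text
t: 5.85
tool_pos: [0.6037, -0.0571, 0.1044]
tool_rot: [0.096, 2.354, -0.04]
contact_force: [1.3, 0.7, -0.3]
opening: -0.0001
t: 6.15
tool_pos: [0.6055, -0.057, 0.1087]
tool_rot: [0.095, 2.357, -0.039]
contact_force: [-3.1, -0.2, -0.5]
opening: -0.0001
```

```bash
python3 -m creep '[[0,-0.0045,0,-0.0021,0,0,0],[0,-0.0045,0,-0.0021,0,0,0],[0,-0.0045,0,-0.0021,0,0,0],[0,-0.0045,0,-0.0021,0,0,0]]'
python3 -m creep '[[0,-0.0045,0,-0.0021,0,0,0],[0,-0.0045,0,-0.0021,0,0,0],[0,-0.0045,0,-0.0021,0,0,0],[0,-0.0045,0,-0.0021,0,0,0],[0,-0.0045,0,-0.0021,0,0,0],[0,-0.0045,0,-0.0021,0,0,0],[0,-0.0045,0,-0.0021,0,0,0],[0,-0.0045,0,-0.0021,0,0,0],[0,-0.0045,0,-0.0021,0,0,0],[0,-0.0045,0,-0.0021,0,0,0],[0,-0.0045,0,-0.0021,0,0,0],[0,-0.0045,0,-0.0021,0,0,0]]'
python3 - <<'E'
from h import *
im=get_image('wrist');cv2.imwrite('pics/w3.png',im[:,:,::-1])
E
```

```text
t: 6.55
tool_pos: [0.6125, -0.0574, 0.1279]
tool_rot: [0.095, 2.357, -0.039]
contact_force: [-6.0, -0.3, -1.4]
opening: 0.0004
t: 7.75
tool_pos: [0.6329, -0.0592, 0.1842]
tool_rot: [0.095, 2.356, -0.039]
contact_force: [-5.1, -0.2, -1.1]
opening: -0.0004
```

View pics/w3.png

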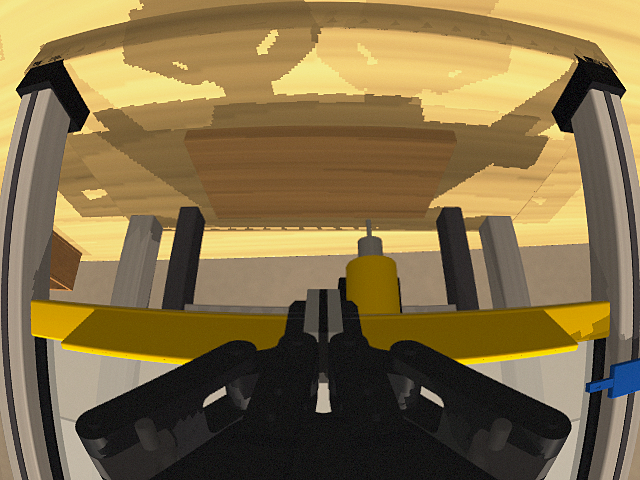

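The window is rising with the fingers at about 5 N. The pointer tip is at (587,388), and the rail's left end is near (609,303–335). I'll zoom in to measure what remains.

```bash
python3 - <<'E'
import cv2,numpy as np
a=cv2.imread('pics/w3.png')
z=lambda r,f:cv2.resize(r,None,fx=f,fy=f,interpolation=cv2.INTER_CUBIC)
o=np.zeros((600,800,3),np.uint8);C=z(a[290:410,560:640],5);L=z(a[290:370,20:95],5)
o[:600,:400]=C;o[:400,410:410+375]=L;cv2.imwrite('pics/v5.png',o)
E
cp pics/w3.png /dev/null; python3 -c "
from station import calibration,ctrl;import pickle
pickle.dump(calibration('wrist'),open('k3.pkl','wb'));print(ctrl.get_obs()['tool_pos'])"
```

```text
[ 0.63370887 -0.05937179  0.18563939]
```

View pics/v5.png

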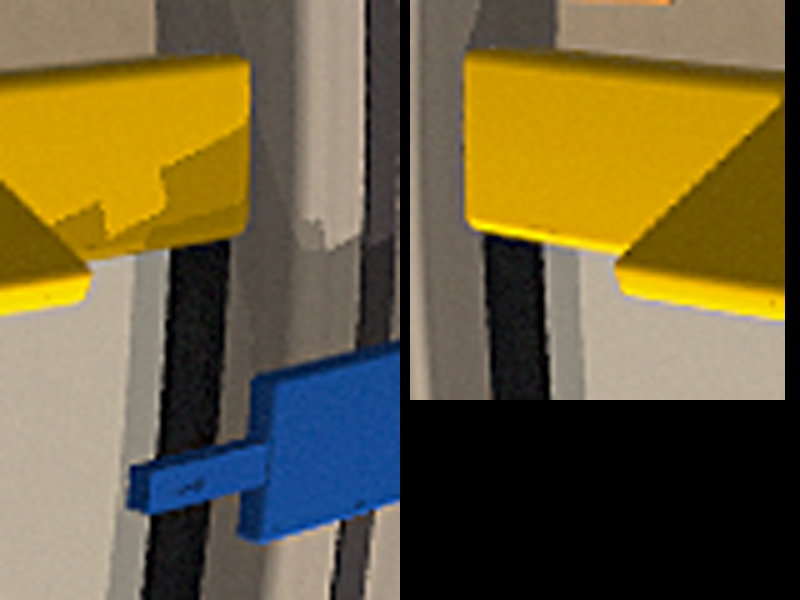

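```bash
cat > f2.py <<'E'
from fit import *
import pickle
k1={'mtx':[[371.648,0,322.886],[0,371.648,237.727],[0,0,1]],'R':np.array([[8.12557011e-02,9.96692916e-01,8.61329493e-04],[4.63504523e-01,-3.85523776e-02,8.85255484e-01],[8.82361076e-01,-7.15328249e-02,-4.65104275e-01]]),'t':np.array([0.01572208,-0.39777103,-0.16104355]),'fish':1}
k3=dict(pickle.load(open('k3.pkl','rb')));k3['fish']=1
k3['t']=np.array(k3['t'])-np.array(k3['R'])@np.array([-.0008,0,-.0014])
print('cam3',-np.array(k3['R']).T@k3['t'])
# p: rail centre(3), yaw, s3, clip d, dy(inner edge), dn, half heights rail, clip
def model(p):
    ex,ey,u,n=axes(p[3]);c=p[:3];q=c+u*p[5]+ey*p[6]+n*p[7];m={}
    for s,sy in(('L',1),('R',-1)):
        for j,sz in(('b',-1),('t',1)):
            for k,o in(('1',0),('3',p[4])): m[s+j+k]=c+ey*.1725*sy+u*(sz*p[8]+o)
    m['cb']=q-u*p[9];m['ct']=q+u*p[9];m['tip']=q-ey*p[10]
    return m
A=[(k1,'Lb1',502.4,221.4),(k1,'Lt1',502.4,241),(k1,'Rb1',155.4,220.4),(k1,'Rt1',155.4,240.2),(k1,'cb',503.7,345),(k1,'ct',503.7,365),(k1,'tip',485.3,356.7),
(k3,'Lb3',610,301.6),(k3,'Lt3',609.4,336.4),(k3,'Rb3',31.2,300.6),(k3,'Rt3',31.6,334.4),(k3,'cb',614.4,365.6),(k3,'ct',612.4,398),(k3,'tip',590,388)]
def res(p):
    m=model(p);return np.concatenate([proj(k,m[n])-(a,b) for k,n,a,b in A]+[[(p[8]-.011)/.0007,(p[9]-.01)/.0007]])
r=least_squares(res,[.625,-.06,.114,-.083,.07,.117,.16,-.02,.011,.01,.02],x_scale=.01)
print(np.round(r.x,4),r.cost);J=r.jac;print('sd',np.round(np.sqrt(np.diag(np.linalg.inv(J.T@J))),4))
m=model(r.x)
for k,n,a,b in A:print(n,np.round(proj(k,m[n])-(a,b),1),end=' ')
print('\nremaining',r.x[5]-r.x[4])
E
python3 f2.py
```

```text
cam3 [ 0.47948213 -0.04698119  0.22958045]
[ 0.6236 -0.0591  0.1124 -0.0889  0.0856  0.12    0.1629 -0.0164  0.0103
  0.0097  0.0195] 3.2529880819329957
sd [0.0004 0.0007 0.0005 0.0038 0.0006 0.0008 0.0016 0.0018 0.0002 0.0003
 0.0008]
Lb1 [-0.3 -0.3] Lt1 [1.  0.5] Rb1 [ 0.3 -0.6] Rt1 [-1.   0.4] cb [ 0.3 -0.2] ct [-0.4 -0.4] tip [ 0.4 -0.1] Lb3 [-0.2  0.2] Lt3 [-0.2 -0.6] Rb3 [ 0.1 -0. ] Rt3 [0.2 0.4] cb [ 0.7 -0.1] ct [-0.6  0.3] tip [-0.3  0.2] 
remaining 0.03444091286207883
```

The fit is clean, with residuals under 1 px. At the picture, 34.4 mm was left to go, and the arm has settled 1.6 mm higher since. I'll advance 28 mm slowly and then measure again.

```bash
python3 -m creep '[[0,-0.0045,0,-0.0021,0,0,0],[0,-0.0045,0,-0.0021,0,0,0],[0,-0.0045,0,-0.0021,0,0,0],[0,-0.0036,0,-0.0017,0,0,0],[0,-0.0036,0,-0.0017,0,0,0],[0,-0.0027,0,-0.0013,0,0,0],[0,-0.0018,0,-0.0008,0,0,0],[0,0,0,0,0,0,0],[0,0,0,0,0,0,0]]'
python3 - <<'E'
from h import *
import pickle
o=ctrl.get_obs();p=o['tool_pos'];k=calibration('wrist');im=get_image('wrist');cv2.imwrite('pics/w4.png',im[:,:,::-1])
pickle.dump(k,open('k4.pkl','wb'))
ex=np.array([np.cos(-.0845),np.sin(-.0845),0]);u=.3429*ex+np.array([0,0,.9394])
print(p,'advanced since pic3',u@(p-[.6329,-.0592,.1842]),ctrl.get_obs()['tool_pos']-p)
a=im[:,:,::-1];z=lambda r,f:cv2.resize(r,None,fx=f,fy=f,interpolation=cv2.INTER_CUBIC)
v=np.zeros((600,800,3),np.uint8);v[:,:400]=z(a[280:400,560:640],5);v[:500,410:785]=z(a[280:380,20:95],5);cv2.imwrite('pics/v6.png',v)
E
```

```text
t: 8.7
tool_pos: [0.6431, -0.0603, 0.2112]
tool_rot: [0.096, 2.353, -0.04]
contact_force: [-1.9, 1.3, -0.5]
opening: 0.0002
[ 0.64313399 -0.06027845  0.21117844] advanced since pic3 0.02887147139431412 [ 2.17429848e-05 -2.97889388e-05  4.61607647e-07]
```

View pics/v6.png

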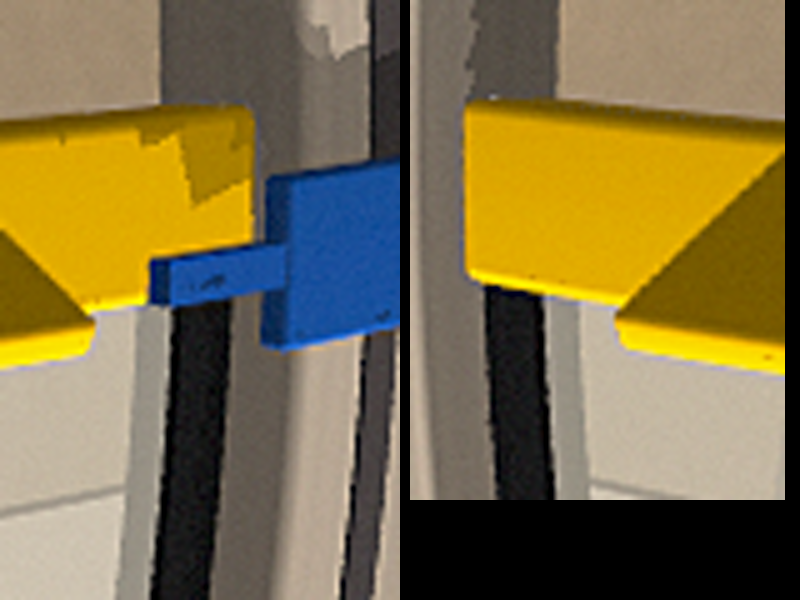

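```bash
sed -e "s/^k3\['t'\].*/&\nk4=dict(pickle.load(open('k4.pkl','rb')));k4['fish']=1/" -e "s/('3',p\[4\])/('3',p[4]),('4',p[11])/" -e "s/(k3,'tip',590,388)\]/(k3,'tip',590,388),(k4,'Lb4',610.4,301.2),(k4,'Rb4',31.2,300.4),(k4,'Rt4',31.6,334.4),(k4,'cb',618,315),(k4,'ct',616.6,349.6),(k4,'tip',593.6,336.5)]/" -e "s/,.02\],x_scale/,.02,.1],x_scale/" f2.py > f3.py; echo "print('remaining4',r.x[5]-r.x[11],'s4-s3',r.x[11]-r.x[4])">>f3.py; python3 f3.py
```

```text
cam3 [ 0.47948213 -0.04698119  0.22958045]
[ 0.6237 -0.0592  0.1123 -0.0884  0.0856  0.1203  0.1632 -0.016   0.0103
  0.0097  0.0195  0.1141] 3.44313474196381
sd [0.0004 0.0006 0.0005 0.0033 0.0006 0.0007 0.0014 0.0015 0.0002 0.0003
 0.0006 0.0006]
Lb1 [-0.3 -0.3] Lt1 [1.  0.4] Rb1 [ 0.4 -0.5] Rt1 [-1.   0.4] cb [ 0.5 -0.2] ct [-0.3 -0.3] tip [0.5 0.1] Lb3 [-0.2  0.2] Lt3 [-0.2 -0.7] Rb3 [0.2 0. ] Rt3 [0.3 0.4] cb [ 0.6 -0. ] ct [-0.6  0.4] tip [-0.4  0.3] Lb4 [-0.1  0.1] Rb4 [-0.2 -0.2] Rt4 [-0.1  0.1] cb [-0.1 -0.1] ct [ 0.  -0.3] tip [ 0.1 -0.1] 
remaining 0.03465097162866941
remaining4 0.0061094503551454155 s4-s3 0.028541521273523995
```

The remaining distance agrees three ways, at 5.5 to 6.1 mm. I'll advance 6 mm.

```bash
python3 -m creep '[[0,-0.0018,0,-0.0008,0,0,0],[0,-0.0018,0,-0.0008,0,0,0],[0,-0.0018,0,-0.0009,0,0,0],[0,0,0,0,0,0,0],[0,0,0,0,0,0,0]]'
python3 - <<'E'
from h import *
p=ctrl.get_obs()['tool_pos']
ex=np.array([np.cos(-.0845),np.sin(-.0845),0]);u=.3429*ex+np.array([0,0,.9394])
print('since pic4',u@(p-[.643134,-.060278,.211178]))
E
```

```text
t: 9.25
tool_pos: [0.645, -0.0605, 0.2166]
tool_rot: [0.096, 2.354, -0.04]
contact_force: [-1.1, 0.2, -2.0]
opening: -0.0
since pic4 0.0057429858629250196
```

Travel is now within about 0.3 mm of the estimate. I'll ease off the lip, back away and check from the front.

```bash
python3 -m creep '[[0,0.003,0,0,0,0,0],[0,0.005,0,0,0,0,0],[0,0.008,0,0,0,0,0],[0,0.01,0,-0.005,0,0,0],[0,0,0,-0.02,0,0,0],[0,0,0,-0.03,0,0,0],[0,0,0,-0.03,0,0,0],[0,0,0,-0.03,0,0,0],[0,0,0,-0.03,0,0,0],[0,0,0,-0.02,0,0,0],[0,0,0,0,0,0,0],[0,0,0,0,0,0,0]]'
python3 - <<'E'
from h import *
import pickle
o=ctrl.get_obs();k=calibration('wrist');im=get_image('wrist');cv2.imwrite('pics/w5.png',im[:,:,::-1]);pickle.dump(k,open('k5.pkl','wb'))
print(-np.array(k['R']).T@k['t'],o['contact_force'])
for n in ['rail_line','lip','clip']:print(n,[(np.round(d['extent'],0).tolist(),round(d['conf'],2)) for d in models.search_frame('wrist',n)[:2]])
E
```

```text
t: 10.45
tool_pos: [0.5099, -0.0495, 0.3141]
tool_rot: [0.096, 2.354, -0.04]
contact_force: [0.3, -0.6, -0.6]
opening: 0.0001
[ 0.35650542 -0.03697976  0.35939351] [ 0.28149349 -0.60943828 -0.61246642]
rail_line [([147.0, 250.0, 498.0, 413.0], 0.77)]
lip [([185.0, 254.0, 460.0, 271.0], 0.66)]
clip [([480.0, 252.0, 562.0, 273.0], 0.72)]
```

View pics/w5.png

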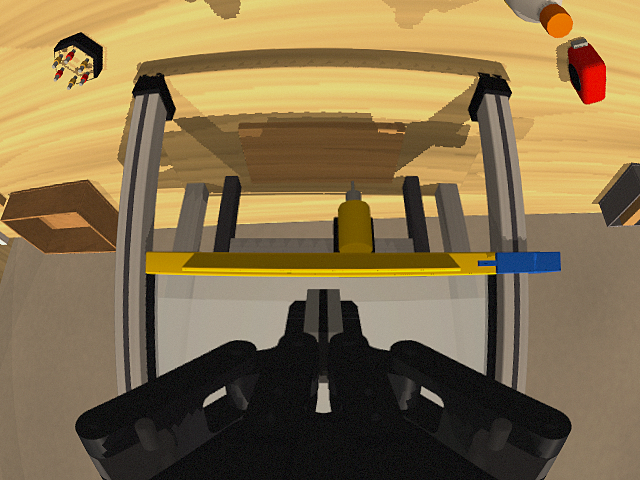

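The rail (left end (495,253–274)) and the clip (497–561, 252–272) now appear level. I'll take one zoomed look to put a figure on it.

```bash
python3 - <<'E'
import cv2,numpy as np
a=cv2.imread('pics/w5.png');z=lambda r,f:cv2.resize(r,None,fx=f,fy=f,interpolation=cv2.INTER_CUBIC)
v=np.zeros((570,800,3),np.uint8);v[:280]=z(a[245:280,470:570],8);v[290:570,:640]=z(a[245:280,140:220],8);cv2.imwrite('pics/v7.png',v)
E
```

View pics/v7.png

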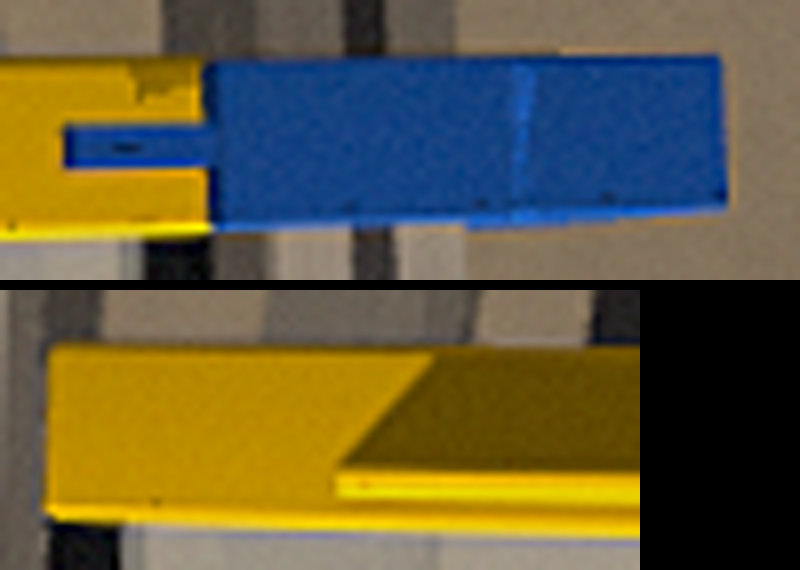

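```bash
sed -e "s/^k3\['t'\].*/&\nk5=dict(pickle.load(open('k5.pkl','rb')));k5['fish']=1/" -e "s/('4',p\[11\])/&,('5',p[12])/" -e "s/(k4,'tip',593.6,336.5)\]/(k4,'tip',593.6,336.5),(k5,'Lb5',495.4,252.5),(k5,'Lt5',495.5,272.5),(k5,'Rb5',146,252.1),(k5,'Rt5',145.8,271.8),(k5,'cb',497.1,252.8),(k5,'ct',497.1,272.6),(k5,'tip',478,263.3)]/" -e "s/,.02,.1\],x_scale/,.02,.1,.12],x_scale/" f3.py > f4.py; echo "print('remaining5',r.x[5]-r.x[12])">>f4.py; python3 f4.py
```

```text
cam3 [ 0.47948213 -0.04698119  0.22958045]
[ 0.6238 -0.0596  0.1122 -0.0872  0.0856  0.1206  0.1643 -0.0154  0.0102
  0.0097  0.0197  0.1142  0.1197] 8.154132621379903
sd [0.0003 0.0005 0.0005 0.003  0.0006 0.0006 0.001  0.0011 0.0002 0.0002
 0.0006 0.0006 0.0007]
Lb1 [-0.7 -0.4] Lt1 [0.6 0.2] Rb1 [ 0.2 -0.3] Rt1 [-1.2  0.4] cb [ 0.7 -0.1] ct [-0.  -0.2] tip [0.6 0.1] Lb3 [-0.6  0.2] Lt3 [-0.6 -0.8] Rb3 [0.2 0.2] Rt3 [0.3 0.3] cb [0.6 0. ] ct [-0.6  0.3] tip [-0.5  0.3] Lb4 [-0.5  0.1] Rb4 [-0.1 -0. ] Rt4 [-0.  -0.1] cb [-0.1  0.1] ct [ 0.1 -0.2] tip [-0.1  0.1] Lb5 [ 1.3 -0.4] Lt5 [1.9 0.4] Rb5 [-0.  -0.6] Rt5 [-0.7  0.5] cb [-0.7 -0.6] ct [0.1 0.2] tip [ 0.3 -0.5] 
remaining 0.034933766930326696
remaining4 0.006421953266488173 s4-s3 0.028511813663838523
remaining5 0.0009203057423244898
```

The window is 0.9 ± 0.9 mm below level, which is within my measuring error, and another push would risk overshooting. The robot is clear, so I'm handing in.

```bash
python3 -c "
from station import ctrl,finish_job
o=ctrl.get_obs();print(o['t'],o['tool_pos'],o['contact_force']);print(finish_job())"
```

```text
10.65 [ 0.51013245 -0.04929868  0.31231847] [-0.13879987 -0.52747248 -1.04299834]
the job is handed in; nothing more can be done
None
```

I pushed the window up with the shut fingers flat under the lip until the rail was level with the clip, then backed off. The job was handed in at 10.65 s. I read at most about 6 N on the tool during the push, sampled at the end of each move.

- **Level:** the last wrist pictures put the rail about 0.9 mm below the clip (± 0.9 mm). By eye the rail and clip edges line up within about 1 px.
- **Clear of the robot:** the fingers stopped about 14 cm back from the lip, with the force reading near zero apart from noise.
- **Clip and loose things:** the clip's measured position agreed before and after the push to within a pixel. The fingers never touched the upper side of the lip. I didn't measure the loose things again, but the arm's path stayed clear of them.
- **Checks that disagreed:** my first fit, using the scene and top cameras, was off by up to 4 px at the clip pointer, so I replaced it with wrist-camera views taken from several places. The rail looked about 20.5 mm high in the pictures against the 22 mm given.

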